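# Line up vessels by height on the photo board

## Robot

A 6-joint arm with a two-finger parallel gripper is mounted at the origin on a cart in front of the work surface, level with it; the furniture and walls round the work are solid. World frame = base frame: x ahead of the robot, y to its left, z up, the work surface at z = 0. Lengths are in mm, angles in rad, forces in N, time in s.
With the tool pointing down it reaches from about 375 to 825 mm from the base axis. Payload 5.5 kg.
Tool frame: the origin (TCP) lies between the finger pads; the fingertips stand 8 mm ahead of it and the grasp point (between the pads) lies 11 mm behind it; z points along the fingers, y is the line along which they close (so a half turn about z gives the same grasp; the last joint's range is limited). The gripper opens to 85 mm and grips with 20 to 120 N. Pads are 22 mm wide; open, the fingers measure 114 mm over their backs; the gripper's body (76 mm by 85 mm) begins 54 mm behind the grasp point. The pads swing forward as they close: fully open they stand 13 mm farther back than shut.
Start: joints at [-1.126, 0.314, -0.047, 1.21, 0, 1.571], TCP at [258.163, -541.615, 239.299] pointing down, gripper open.
Joint ranges: [-2.67, 2.67], [-0.69, 1.73], [-1.03, 1.25], [-2.08, 2.16], [-1.42, 1.45], [-3.14, 3.14]. Speed limits (rad/s): [2.39, 2.39, 3.01, 3.14, 3.14, 3.14].

## Interface

Orientations are given as a unit quaternion [x, y, z, w].
In Python, from station import env, imaging gives the robot as it stands. The module is installed in compiled form; this text tells all that it offers.
- The arm moves only by the shell command python3 -m creep 'ROWS' [FORCE]. ROWS is JSON, a list of rows, each a list of 7 numbers: the turn, a rotation vector about the tool's x, y, z in rad, then the shift along the tool's x, y, z in m, then the opening, from -1 (shut) to 1 (fully open). In form: [[wx, wy, wz, dx, dy, dz, fingers], ...]. A call has 1 to 20 rows; each row is the pose to reach, as a shift and turn from the pose commanded when the call began, along the tool's axes at that moment; what a row does not reach only later rows make up. A row lasts 1/10 s, in which the tool goes at most 50 mm and 8.59 degrees, less where a joint would pass 70% of its speed; a pose out of reach is approached as far as the arm can. A call with a gripper value outside its range is refused whole. The fingers move at their own pace and stop on an object; FORCE is the grip in N (left out, the last holds). Time passes only in rows, so rows that repeat a pose let the fingers close. It gives the time, the measured TCP pose, the force, the opening and the grip force at its end, in the units of the state.
- env.read_state(): the state, without advancing time (a new reading comes with each control period).
- imaging.snapshot(name): name is "scene" or "top"; returns a dict with "image" (480x640x3 uint8, red, green, blue), "camera_matrix" (3x3 intrinsics, pixels), "extrinsics" (4x4, takes a point from world to camera coordinates). Camera axes: x right, y down, z forward; pixel columns grow to the right and rows downward; lengths in mm; the calibration is good to about 2 mm. A picture is of the moment at which its call begins. There is no depth.
- env.job_done(): hands the job in; it is judged then, once.
The state is a dict: "t": time; "joint_positions": joint angles; "joint_vel": joint speeds; "effort": joint torques, N m; "tool_pos": TCP position; "tool_rot": TCP orientation; "force": force on the tool from outside, world axes, zero at the start; "ft_torque": the same for the moment, N m; "gripper_width": finger opening in mm; "finger_force": force on a finger pad.
Only numpy, scipy, OpenCV 4.12 (cv2) and the standard library are available. Lean on these libraries where they do the work, as an engineer would, in place of code of your own. Each camera call takes 0.05 s, during which the arm holds its last target. There are 200 camera calls.

## Task

Take the four vessels standing loose on the open worktop to the right of the photo board (amber bottle, white bottle, glass beaker, lidded tin; leave the bottles at the back by the wall) and stand them on the board for the inventory picture: one upright in the middle of each black pad, in order of height, with the tallest on the pad next to the upright white scale and the shortest at the far end of the row. Let go of them all.

Things in the scene. Friction and masses are not known exactly. Their poses are not given: they have to be found in the camera images.
- amber_bottle: Brown glass reagent bottle with a red screw cap, the tallest vessel: 136 mm high, body 68 mm across; the cap is 44 mm across and covers the top 26 mm, with sloping shoulders below it; a similar bottle in the row at the back by the wall is not meant and does not move; about 0.45 kg. Origin at the centre of its underside, z up; round, so its yaw means nothing.
- white_bottle: Plain white cylindrical sample bottle with flush cap, second in height: 100 mm high, 46 mm across all the way up; about 0.09 kg. Origin at the centre of its underside, z up; round, so its yaw means nothing.
- glass_beaker: Clear empty open glass beaker, third in height: 70 mm high, 55 mm across at the rim, about 52 mm near the foot; about 0.06 kg. Origin at the centre of its underside, z up; round, so its yaw means nothing.
- lidded_tin: Low round white tin with a blue-grey press lid, the shortest vessel: 41 mm high, 57 mm across, lid the top 11 mm; about 0.11 kg. Origin at the centre of its underside, z up; round, so its yaw means nothing.
- board: Flat aluminium board lying fixed on the worktop, 100 mm (its x) by 445 mm (its y, along the row), upper face 8 mm above the worktop. It carries the four pads at 85 mm spacing, the scale at one end and a low black rubber bumper (24 mm across, 12 mm high) at the other. Origin at the centre of its underside.
- pad_1: Black rubber disc, 76 mm across and 3 mm thick, one of four equal ones in a row on the board; fixed. Origin at the centre of its underside, so its upper face is 3 mm above the origin (11 mm above the worktop); its y axis runs along the row, its x axis across the board. First of the row, at the board's +y end.
- pad_2: Black rubber disc, 76 mm across and 3 mm thick, one of four equal ones in a row on the board; fixed. Origin at the centre of its underside, so its upper face is 3 mm above the origin (11 mm above the worktop); its y axis runs along the row, its x axis across the board. Second of the row, next to pad_1.
- pad_3: Black rubber disc, 76 mm across and 3 mm thick, one of four equal ones in a row on the board; fixed. Origin at the centre of its underside, so its upper face is 3 mm above the origin (11 mm above the worktop); its y axis runs along the row, its x axis across the board. Third of the row, next to pad_4.
- pad_4: Black rubber disc, 76 mm across and 3 mm thick, one of four equal ones in a row on the board; fixed. Origin at the centre of its underside, so its upper face is 3 mm above the origin (11 mm above the worktop); its y axis runs along the row, its x axis across the board. Last of the row, at the board's -y end.
- scale: Upright white graduated plate on a dark foot (foot 30 x 34 x 12 mm, plate 26 mm wide along the row and 4 mm thick), 140 mm high, fixed on the board at one end of the row, 75 mm from the centre of the end pad; which end varies from start to start. Origin at the centre of the foot's underside, 8 mm above the worktop.
There are look-alikes about, which are no part of the job. Leave any blue or purple look-alike of the white_bottle alone.

How it is judged:
By the outcome, as a careful person would: the job done as asked, in the order asked, and still so for the second after the job is handed in, with the robot touching nothing.
It also fails if it takes over 120 s, if anything falls off the work surface, if the arm or the gripper's body presses on something with over 40 N, if the wrist force passes 120 N, or if a joint passes its speed limit or range.

## Working session

There is one attempt and no reset: what is moved stays moved. The work goes in short steps, Python scripts to look and compute and a shell command to move; the robot and the scene stay as the last step left them, time stands still between calls to the robot, and variables do not carry over. Pictures are saved under pics/ and viewed, at most 14 in all, crops included, and the job is handed in when it is done.

```bash
mkdir -p pics
cat > h.py <<'E'
import numpy as np, cv2
from station import env, imaging
def snap(n,f):
    s=imaging.snapshot(n); cv2.imwrite(f'pics/{f}.png',s['image'][:,:,::-1]); np.savez(f'{f}.npz',K=s['camera_matrix'],E=s['extrinsics'],im=s['image']); return s
def ray(f,uv,z):
    d=np.load(f'{f}.npz');K,E=d['K'],d['E'];R,t=E[:3,:3],E[:3,3]
    c=-R.T@t; v=R.T@np.linalg.inv(K)@np.array([uv[0],uv[1],1.]); return c+v*(z-c[2])/v[2]
def proj(f,p):
    d=np.load(f'{f}.npz');q=d['E'][:3,:3]@np.array(p)+d['E'][:3,3];q=d['K']@q;return q[:2]/q[2]
E
python3 - <<'E'
from h import *
for n in('scene','top'):
    s=snap(n,n+'0'); E=s['extrinsics'];print(s['camera_matrix'].round(1).tolist(),(-E[:3,:3].T@E[:3,3]).round(), E[2,:3].round(2))
st=env.read_state();print(st)
E
```

```text
[[573.4, 0.0, 324.8], [0.0, 573.4, 234.7], [0.0, 0.0, 1.0]] [  149. -1333.   826.] [ 0.25  0.83 -0.5 ]
[[531.7, 0.0, 318.1], [0.0, 531.7, 239.7], [0.0, 0.0, 1.0]] [ 335.    3. 1265.] [ 0.16 -0.   -0.99]
{'t': 0.1, 'joint_positions': array([-1.12596676e+00,  3.14126433e-01, -4.79586536e-02,  1.21021123e+00,
        3.21659216e-06,  1.57079396e+00]), 'joint_vel': array([ 1.37901497e-03, -1.76382015e-03,  3.47045693e-03, -7.07684044e-04,
       -1.37470527e-04, -3.94882307e-06]), 'effort': array([-2.76598548e-04, -5.40767097e+01,  3.40540838e+01,  1.12120833e-02,
       -8.64954700e-05,  8.51831970e-06]), 'tool_pos': array([ 257.96760673, -541.15736389,  238.54704712]), 'tool_rot': array([ 9.75367092e-01,  2.20586656e-01, -1.63868248e-04, -7.31874591e-04]), 'force': array([0.87818674, 0.16824936, 0.77898624]), 'ft_torque': array([ 0.01563336, -0.0087278 ,  0.02081055]), 'finger_force': 0.0, 'gripper_width': 85.2714762080294}
```

View pics/scene0.png

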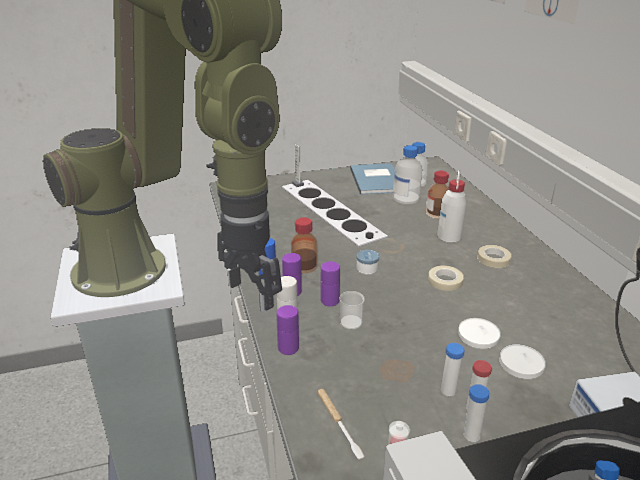

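View pics/top0.png

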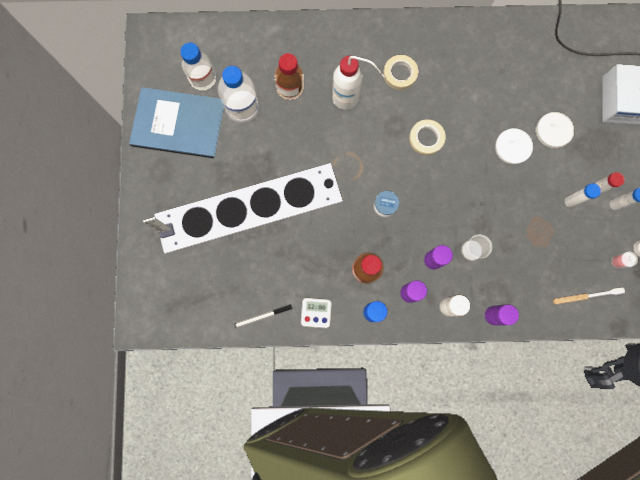

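The scale stands at the board's left (+y) end, top px (160,225), so the order is pad_1 = amber, pad_2 = white, pad_3 = beaker, pad_4 = tin.

Candidates in the top view:
- **Amber:** (370,266) is on the open worktop. (289,75) is in the back row and is not meant.
- **White:** (456,306) is plain white. The purple ones at (414,291), (439,257) and (502,315) and the blue one at (376,312) are look-alikes. The red-capped one at (347,80) is in the back row.
- **Beaker:** (478,247).
- **Tin:** (387,204).

I'll confirm these in one enlarged crop.

Run:
```python
from h import *
im=cv2.imread('pics/top0.png')[185:335,345:535]
cv2.imwrite('pics/crop1.png',cv2.resize(im,None,fx=4,fy=4,interpolation=cv2.INTER_CUBIC))
im=cv2.imread('pics/top0.png')
b=im[160:260,150:345]
g=cv2.cvtColor(b,cv2.COLOR_BGR2GRAY)
n,l,s,c=cv2.connectedComponentsWithStats((g<50).astype('uint8'))
for i in range(1,n):
    if s[i,4]>60: print(s[i].tolist(),(c[i]+[150,160]).round(1), ray('top0',c[i]+[150,160],11).round(1))
```

```text
(no output)
```

View pics/crop1.png

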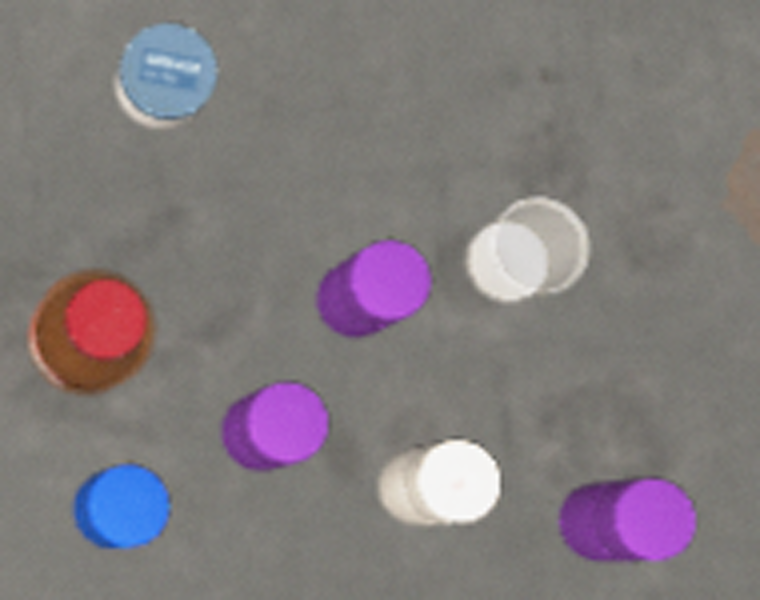

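Crop confirms: white cylinder top at crop (458,481), red cap at (106,318), blue-grey lid at (168,70), glass rim at (542,245). The purple ones at (391,280), (288,422) and (655,519) and the blue one at (123,505) are to be left alone.

Run:
```python
from h import *
o=np.array([345-.4,185-.4])
P={}
for n,c,z in [('tin',(168,70),41),('amber',(106,318),136),('white',(458,481),100),('beaker',(542,245),70),('p1',(391,280),100),('p2',(288,422),100),('p3',(655,519),100),('blue',(123,505),100)]:
    p=ray('top0',o+np.array(c)/4,z); P[n]=p; print(n,p.round(1),'scene px',proj('scene0',p).round(1),proj('scene0',[p[0],p[1],0]).round(1))
im=cv2.imread('pics/top0.png'); g=cv2.cvtColor(im,cv2.COLOR_BGR2GRAY)
print(g[222,197],g[193,299],g[160:170,170:175].min())
_,m=cv2.threshold(g,60,255,cv2.THRESH_BINARY_INV)
m[:160]=0;m[260:]=0;m[:,:150]=0;m[:,345:]=0
for c in cv2.findContours(m,0,2)[0]:
    if cv2.contourArea(c)>60:
        e=cv2.fitEllipse(c); p=ray('top0',e[0],11);print(np.round(e[0],1),np.round(e[1],1),p.round(1),proj('scene0',p).round(1))
b=cv2.imread('pics/scene0.png')[160:360,230:400];cv2.imwrite('pics/crop2.png',cv2.resize(b,None,fx=3,fy=3,interpolation=cv2.INTER_CUBIC))
from scipy.spatial.transform import Rotation as R
print(R.from_quat(env.read_state()['tool_rot']).as_matrix().round(3))
```

```text
tin [ 618.2 -166.2   41. ] scene px [367.  254.5] [366.3 267.8]
amber [ 461.3 -114.3  136. ] scene px [302.5 220.8] [303.1 266.4]
white [ 372.1 -306.4  100. ] scene px [285.8 280.5] [286.9 316.3]
beaker [ 505.1 -370.5   70. ] scene px [351.6 298.2] [350.7 323.2]
p1 [ 483.1 -276.3  100. ] scene px [329.7 265.8] [329.2 300.8]
p2 [ 406.1 -215.4  100. ] scene px [291.  257.1] [291.8 291.6]
p3 [ 349.3 -412.   100. ] scene px [286.8 310.5] [288.  347.8]
blue [ 363.1 -123.5  100. ] scene px [265.2 240.5] [266.9 274.1]
52 51 116
[196.8 221.9] [27.8 29.2] [586.1 287.5  11. ] [308.7 192.3]
[230.9 212.1] [27.8 28.8] [608.4 205.7  11. ] [322.5 202.4]
[264.9 202.2] [27.7 28.6] [631.1 123.9  11. ] [337.3 213.3]
[298.6 192.3] [27.7 28.4] [653.9  42.   11. ] [353.3 225. ]
[[ 0.903  0.43  -0.001]
 [ 0.43  -0.903  0.001]
 [ 0.    -0.001 -1.   ]]
```

View pics/crop2.png

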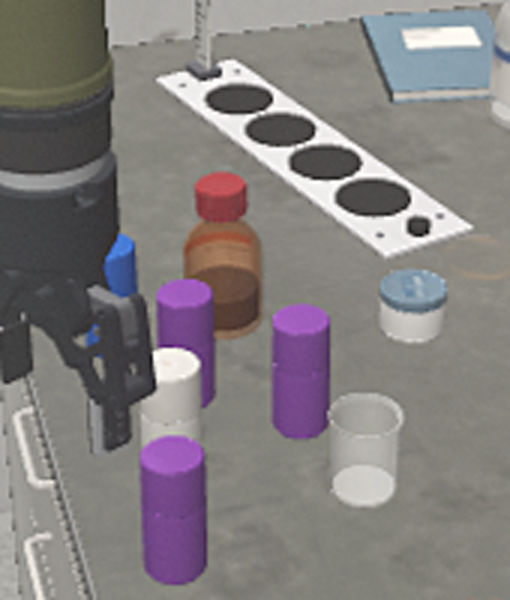

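The pads lie 85 mm apart in the row and both cameras agree. I'll use one yaw for everything (fingers closing across the board, +1.396 rad world), starting with the tin.

```bash
cat >> h.py <<'E'
from scipy.spatial.transform import Rotation as Ro
def go(x,y,z):
    s=env.read_state(); R=Ro.from_quat(s['tool_rot']).as_matrix()
    yaw=np.degrees(np.arctan2(R[1,1],R[0,1]))
    print('shift m',(R.T@(np.array([x,y,z])-s['tool_pos'])/1000).round(4),'t',round(s['t'],2),'pos',s['tool_pos'].round(1),'yaw y',yaw.round(2),'j6',s['joint_positions'][5].round(2),'w',round(s['gripper_width'],1),'F',s['force'].round(1))
E
python3 -m creep '[[0,0,-1.396,0.4866,-0.1838,0,1],[0,0,-1.396,0.4866,-0.1838,0,1],[0,0,-1.396,0.4866,-0.1838,0,1],[0,0,-1.396,0.4866,-0.1838,0,1],[0,0,-1.396,0.4866,-0.1838,0,1],[0,0,-1.396,0.4866,-0.1838,0,1],[0,0,-1.396,0.4866,-0.1838,0,1],[0,0,-1.396,0.4866,-0.1838,0,1],[0,0,-1.396,0.4866,-0.1838,0,1],[0,0,-1.396,0.4866,-0.1838,0,1],[0,0,-1.396,0.4866,-0.1838,0,1],[0,0,-1.396,0.4866,-0.1838,0,1],[0,0,-1.396,0.4866,-0.1838,0,1],[0,0,-1.396,0.4866,-0.1838,0,1],[0,0,-1.396,0.4866,-0.1838,0,1],[0,0,-1.396,0.4866,-0.1838,0,1]]' 30
python3 -c "
from h import *
go(618.2,-166.2,18)"
```

```text
t: 1.7
tool_pos: [617.7, -167.5, 239.5]
tool_rot: [0.606, 0.795, -0.0, 0.0]
force: [0.0, 1.2, 0.4]
gripper_width: 85.8
finger_force: 0.0
shift m [0.0011 0.0008 0.2215] t 1.7 pos [ 617.7 -167.5  239.5] yaw y 15.36 j6 1.04 w 85.8 F [0.  1.2 0.4]
```

```bash
python3 -m creep '[[0,0,0,0.001,0.001,0.18,1],[0,0,0,0.001,0.001,0.18,1],[0,0,0,0.001,0.001,0.18,1],[0,0,0,0.001,0.001,0.18,1],[0,0,0,0.001,0.001,0.2,1],[0,0,0,0.001,0.001,0.2215,1],[0,0,0,0.001,0.001,0.2215,1],[0,0,0,0.001,0.001,0.2215,1],[0,0,0,0.001,0.001,0.2215,1]]'
python3 -c "
from h import *
go(618.2,-166.2,18); snap('scene','s1')
im=cv2.imread('pics/s1.png')[170:320,270:470];cv2.imwrite('pics/s1c.png',cv2.resize(im,None,fx=4,fy=4))"
```

```text
t: 2.6
tool_pos: [620.0, -165.7, 19.4]
tool_rot: [0.606, 0.796, 0.0, 0.001]
force: [0.3, 0.0, 0.7]
gripper_width: 85.6
finger_force: 0.0
shift m [-0.     -0.0019  0.0014] t 2.6 pos [ 620.  -165.7   19.4] yaw y 15.45 j6 1.04 w 85.6 F [0.3 0.  0.7]
```

View pics/s1c.png

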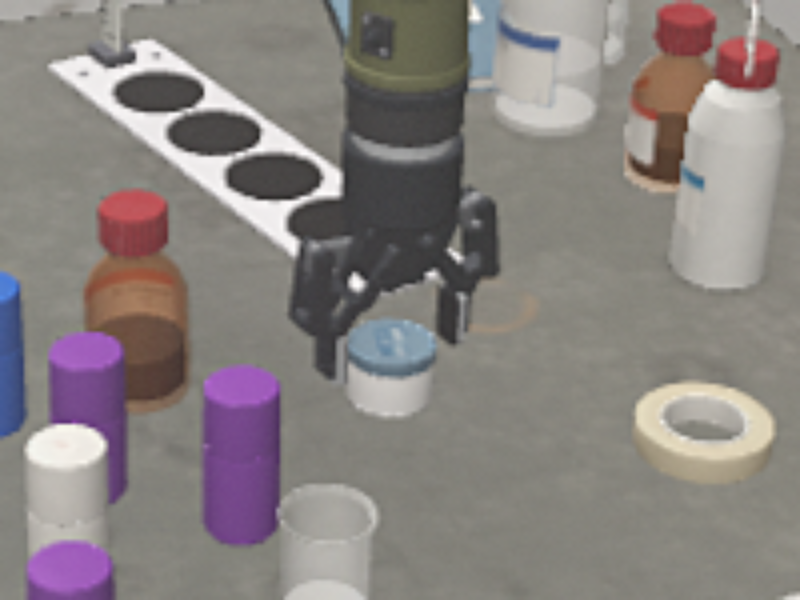

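The fingers straddle the tin, with tips at about crop (327,375) and (450,340), a little high as expected when open. I'll lower 6 mm and close.

```bash
python3 -m creep '[[0,0,0,0,-0.001,0.006,1],[0,0,0,0,-0.001,0.006,1],[0,0,0,0,-0.001,0.006,-1],[0,0,0,0,-0.001,0.006,-1],[0,0,0,0,-0.001,0.006,-1],[0,0,0,0,-0.001,0.006,-1],[0,0,0,0,-0.001,0.006,-1],[0,0,0,0,-0.001,0.006,-1],[0,0,0,0,-0.001,0.006,-1],[0,0,0,0,-0.001,0.006,-1],[0,0,0,0,-0.001,0.006,-1],[0,0,0,0,-0.001,0.006,-1]]' 30
python3 -c "
from h import *
go(653.9,42,150)"
```

```text
t: 3.85
tool_pos: [617.9, -165.4, 12.2]
tool_rot: [0.606, 0.796, -0.0, 0.0]
force: [-3.0, 0.4, 6.5]
gripper_width: 55.0
finger_force: 32.4
shift m [ 0.1903  0.09   -0.1378] t 3.85 pos [ 617.9 -165.4   12.2] yaw y 15.47 j6 1.04 w 55.0 F [-3.   0.4  6.5]
```

```bash
python3 -m creep '[[0,0,0,0,0,-0.05,-1],[0,0,0,0,0,-0.1,-1],[0,0,0,0.19,0.09,-0.1,-1],[0,0,0,0.19,0.09,-0.1,-1],[0,0,0,0.19,0.09,-0.1,-1],[0,0,0,0.19,0.09,-0.1,-1],[0,0,0,0.19,0.09,-0.1,-1],[0,0,0,0.19,0.09,-0.1,-1],[0,0,0,0.19,0.09,-0.1,-1],[0,0,0,0.19,0.09,-0.1,-1],[0,0,0,0.19,0.09,-0.03,-1],[0,0,0,0.19,0.09,-0.03,-1],[0,0,0,0.19,0.09,-0.03,-1],[0,0,0,0.19,0.09,-0.03,-1]]' 30
python3 -c "
from h import *
go(653.9,42,23.5)"
```

```text
t: 5.25
tool_pos: [654.1, 40.4, 42.1]
tool_rot: [0.606, 0.795, -0.0, -0.0]
force: [0.3, 0.1, -0.2]
gripper_width: 54.9
finger_force: 32.9
shift m [0.0016 0.0002 0.0186] t 5.25 pos [654.1  40.4  42.1] yaw y 15.37 j6 1.36 w 54.9 F [ 0.3  0.1 -0.2]
```

```bash
python3 -m creep '[[0,0,0,0.0015,0,0.01,-1],[0,0,0,0.0015,0,0.0185,-1],[0,0,0,0.0015,0,0.0185,-1],[0,0,0,0.0015,0,0.0185,-1],[0,0,0,0.0015,0,0.0185,1],[0,0,0,0.0015,0,0.0185,1],[0,0,0,0.0015,0,0.0185,1],[0,0,0,0.0015,0,0.0185,1],[0,0,0,0.0015,0,0.0185,1],[0,0,0,0.0015,0,0.0185,1],[0,0,0,0.0015,0,-0.03,1],[0,0,0,0.0015,0,-0.08,1],[0,0,0,0.0015,0,-0.13,1],[0,0,0,0.0015,0,-0.16,1],[0,0,0,0.0015,0,-0.16,1]]' 30
python3 -c "
from h import *
go(505.1,-370.5,200); go(505.1,-370.5,32)"
```

```text
t: 6.75
tool_pos: [657.0, 43.4, 208.1]
tool_rot: [0.605, 0.796, 0.003, 0.004]
force: [1.1, 0.2, -0.2]
gripper_width: 85.4
finger_force: 0.0
shift m [-0.3584 -0.2569  0.0063] t 6.75 pos [657.   43.4 208.1] yaw y 15.47 j6 1.37 w 85.4 F [ 1.1  0.2 -0.2]
shift m [-0.3581 -0.2585  0.1743] t 6.75 pos [657.   43.4 208.1] yaw y 15.47 j6 1.37 w 85.4 F [ 1.1  0.2 -0.2]
```

```bash
python3 -m creep '[[0,0,0,-0.358,-0.254,0,1],[0,0,0,-0.358,-0.254,0,1],[0,0,0,-0.358,-0.254,0,1],[0,0,0,-0.358,-0.254,0,1],[0,0,0,-0.358,-0.254,0,1],[0,0,0,-0.358,-0.254,0,1],[0,0,0,-0.358,-0.254,0,1],[0,0,0,-0.358,-0.254,0,1],[0,0,0,-0.358,-0.254,0,1],[0,0,0,-0.358,-0.254,0,1],[0,0,0,-0.358,-0.254,0,1],[0,0,0,-0.358,-0.254,0.05,1],[0,0,0,-0.358,-0.254,0.1,1],[0,0,0,-0.358,-0.254,0.1,1],[0,0,0,-0.358,-0.254,0.1,1]]' 25
python3 -c "
from h import *
go(505.1,-370.5,30);snap('top','t1'); snap('scene','s2')
a=cv2.imread('pics/t1.png')[170:250,260:420];b=cv2.imread('pics/s2.png')[200:340,270:430]
cv2.imwrite('pics/c3.png',np.vstack([cv2.resize(a,(560,280)),cv2.resize(b,(360,315))[:, :].repeat(1,1) if 0 else cv2.copyMakeBorder(cv2.resize(b,(360,315)),0,0,0,200,0)]))"
```

```text
t: 8.25
tool_pos: [504.2, -367.8, 101.6]
tool_rot: [0.605, 0.796, 0.0, -0.001]
force: [0.2, -0.7, 0.4]
gripper_width: 85.4
finger_force: 0.0
shift m [-0.003   0.0003  0.0716] t 8.25 pos [ 504.2 -367.8  101.6] yaw y 15.57 j6 0.67 w 85.4 F [ 0.2 -0.7  0.4]
```

View pics/c3.png

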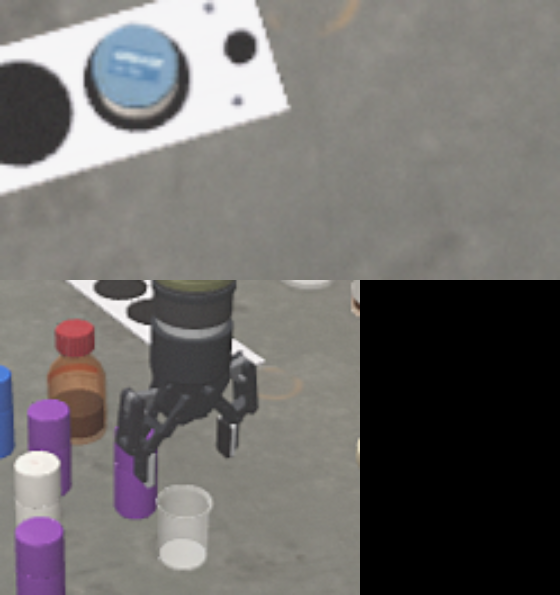

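The tin stands upright on pad_4 (lid at top px ≈(298.6,188.7)), and the gripper is above the beaker with its fingers on either side. Descending.

```bash
python3 -m creep '[[0,0,0,-0.0025,0.0005,0.04,1],[0,0,0,-0.0025,0.0005,0.06,1],[0,0,0,-0.0025,0.0005,0.0715,1],[0,0,0,-0.0025,0.0005,0.0715,1],[0,0,0,-0.0025,0.0005,0.0715,-1],[0,0,0,-0.0025,0.0005,0.0715,-1],[0,0,0,-0.0025,0.0005,0.0715,-1],[0,0,0,-0.0025,0.0005,0.0715,-1],[0,0,0,-0.0025,0.0005,0.0715,-1],[0,0,0,-0.0025,0.0005,0.0715,-1],[0,0,0,-0.0025,0.0005,0.0715,-1],[0,0,0,-0.0025,0.0005,0.0715,-1],[0,0,0,-0.0025,0.0005,0.0715,-1],[0,0,0,-0.0025,0.0005,0.0715,-1]]' 25
python3 -c "
from h import *
print(ray('t1',(298.6,188.7),52))
go(631.1,123.9,60)"
```

```text
t: 9.75
tool_pos: [506.7, -372.8, 32.3]
tool_rot: [0.606, 0.796, -0.0, 0.002]
force: [-1.4, 0.4, 7.1]
gripper_width: 53.1
finger_force: 25.3
[652.26027823  40.52385978  52.        ]
shift m [ 0.4455  0.2524 -0.0284] t 9.75 pos [ 506.7 -372.8   32.3] yaw y 15.46 j6 0.67 w 53.1 F [-1.4  0.4  7.1]
```

```bash
python3 -m creep '[[0,0,0,0,0,-0.05,-1],[0,0,0,0,0,-0.1,-1],[0,0,0,0,0,-0.15,-1],[0,0,0,0.445,0.252,-0.15,-1],[0,0,0,0.445,0.252,-0.15,-1],[0,0,0,0.445,0.252,-0.15,-1],[0,0,0,0.445,0.252,-0.15,-1],[0,0,0,0.445,0.252,-0.15,-1],[0,0,0,0.445,0.252,-0.15,-1],[0,0,0,0.445,0.252,-0.15,-1],[0,0,0,0.445,0.252,-0.15,-1],[0,0,0,0.445,0.252,-0.15,-1],[0,0,0,0.445,0.252,-0.15,-1],[0,0,0,0.445,0.252,-0.15,-1],[0,0,0,0.445,0.252,-0.15,-1],[0,0,0,0.445,0.252,-0.08,-1],[0,0,0,0.445,0.252,-0.03,-1],[0,0,0,0.445,0.252,-0.03,-1],[0,0,0,0.445,0.252,-0.03,-1],[0,0,0,0.445,0.252,-0.03,-1]]' 25
python3 -c "
from h import *
go(631.1,123.9,43.5)"
```

```text
t: 11.75
tool_pos: [629.9, 122.8, 61.1]
tool_rot: [0.606, 0.795, -0.0, 0.0]
force: [0.8, 0.4, -0.8]
gripper_width: 53.3
finger_force: 27.1
shift m [0.0008 0.0014 0.0176] t 11.75 pos [629.9 122.8  61.1] yaw y 15.37 j6 1.5 w 53.3 F [ 0.8  0.4 -0.8]
```

```bash
python3 -m creep '[[0,0,0,0.0005,0.001,0.01,-1],[0,0,0,0.0005,0.001,0.0175,-1],[0,0,0,0.0005,0.001,0.0175,-1],[0,0,0,0.0005,0.001,0.0175,-1],[0,0,0,0.0005,0.001,0.0175,1],[0,0,0,0.0005,0.001,0.0175,1],[0,0,0,0.0005,0.001,0.0175,1],[0,0,0,0.0005,0.001,0.0175,1],[0,0,0,0.0005,0.001,0.0175,1],[0,0,0,0.0005,0.001,0.0175,1],[0,0,0,0.0005,0.001,-0.03,1],[0,0,0,0.0005,0.001,-0.08,1],[0,0,0,0.0005,0.001,-0.13,1],[0,0,0,0.0005,0.001,-0.16,1],[0,0,0,0.0005,0.001,-0.16,1],[0,0,0,0.0005,0.001,-0.16,1]]' 25
python3 -c "
from h import *
go(372.1,-306.4,180)"
```

```text
t: 13.35
tool_pos: [631.0, 125.1, 221.1]
tool_rot: [0.606, 0.796, 0.001, 0.001]
force: [-0.5, 0.5, -0.3]
gripper_width: 85.4
finger_force: 0.0
shift m [-0.3468 -0.3647  0.0405] t 13.35 pos [631.  125.1 221.1] yaw y 15.47 j6 1.5 w 85.4 F [-0.5  0.5 -0.3]
```

```bash
python3 -m creep '[[0,0,0,-0.346,-0.364,0,1],[0,0,0,-0.346,-0.364,0,1],[0,0,0,-0.346,-0.364,0,1],[0,0,0,-0.346,-0.364,0,1],[0,0,0,-0.346,-0.364,0,1],[0,0,0,-0.346,-0.364,0,1],[0,0,0,-0.346,-0.364,0,1],[0,0,0,-0.346,-0.364,0,1],[0,0,0,-0.346,-0.364,0,1],[0,0,0,-0.346,-0.364,0,1],[0,0,0,-0.346,-0.364,0,1],[0,0,0,-0.346,-0.364,0,1],[0,0,0,-0.346,-0.364,0.05,1],[0,0,0,-0.346,-0.364,0.08,1],[0,0,0,-0.346,-0.364,0.08,1],[0,0,0,-0.346,-0.364,0.08,1]]' 30
python3 -c "
from h import *
go(372.1,-306.4,60);snap('top','t2'); snap('scene','s3')
a=cv2.imread('pics/t2.png')[160:260,200:350];b=cv2.imread('pics/s3.png')[200:370,230:400]
cv2.imwrite('pics/c4.png',np.hstack([cv2.copyMakeBorder(cv2.resize(a,(450,300)),0,50,0,0,0),cv2.resize(b,(350,350))]))"
```

```text
t: 14.95
tool_pos: [372.3, -304.0, 140.1]
tool_rot: [0.605, 0.796, 0.0, -0.001]
force: [-0.4, -0.1, 0.8]
gripper_width: 85.5
finger_force: 0.0
shift m [-0.0024 -0.0007  0.0801] t 14.95 pos [ 372.3 -304.   140.1] yaw y 15.59 j6 0.61 w 85.5 F [-0.4 -0.1  0.8]
```

View pics/c4.png

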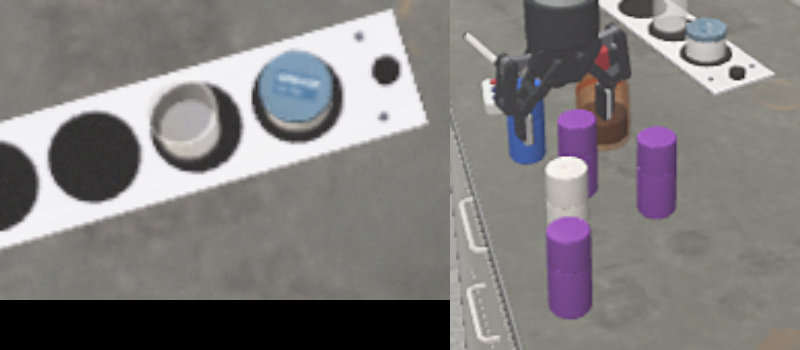

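The beaker (foot ≈crop (192,133), rim ≈(185,111)) stands upright but looks several mm off the centre of pad_3. I'll measure that and the gripper pose over the white bottle.

Run:
```python
from h import *
im=np.load('t2.npz')['im'][:,:,::-1].copy()
# overlay: predicted circles for hypotheses pad center and shifted
def circ(c,z,r,col,k=6):
    pts=np.array([(proj('t2',[c[0]+r*np.cos(a),c[1]+r*np.sin(a),z])-[235,165])*8 for a in np.linspace(0,6.29,60)])
    cv2.polylines(big,[pts.round().astype(int)],True,col,1)
big=cv2.resize(im[165:235,235:335],None,fx=8,fy=8,interpolation=cv2.INTER_CUBIC)
b=(631.1,123.9); circ(b,11,38,(0,255,0)); circ(b,81,27.5,(0,255,255)); circ(b,11,26,(255,255,0))
t=(653.9,42); circ(t,11,38,(0,255,0)); circ(t,52,28.5,(0,0,255))
cv2.imwrite('pics/c5.png',big)
```

```text
(no output)
```

View pics/c5.png

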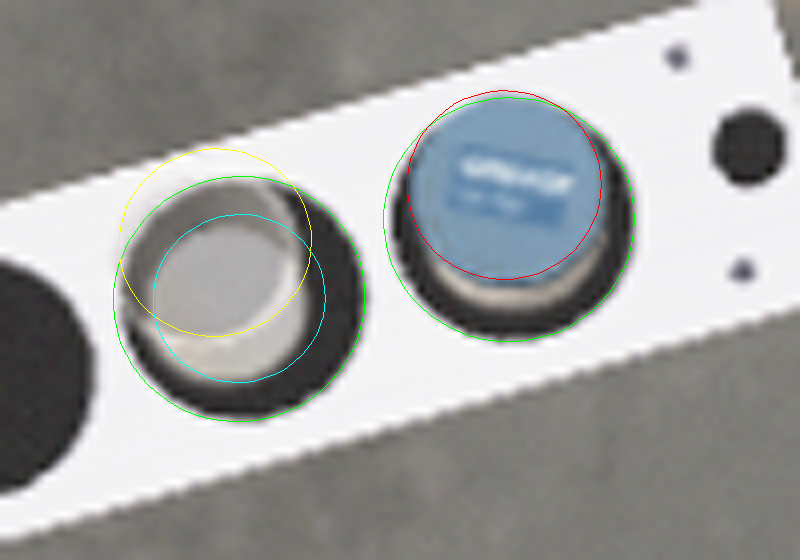

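Allowing for the half-pixel drawing offset, the tin is centred and the beaker sits about 3–4 mm toward pad_2. I'll mend that later if it's still so. Now the white bottle.

```bash
python3 -m creep '[[0,0,0,-0.002,0,0.04,1],[0,0,0,-0.002,0,0.07,1],[0,0,0,-0.002,0,0.08,1],[0,0,0,-0.002,0,0.08,1],[0,0,0,-0.002,0,0.08,1],[0,0,0,-0.002,0,0.08,-1],[0,0,0,-0.002,0,0.08,-1],[0,0,0,-0.002,0,0.08,-1],[0,0,0,-0.002,0,0.08,-1],[0,0,0,-0.002,0,0.08,-1],[0,0,0,-0.002,0,0.08,-1],[0,0,0,-0.002,0,0.08,-1],[0,0,0,-0.002,0,0.08,-1],[0,0,0,-0.002,0,0.08,-1],[0,0,0,-0.002,0,0.08,-1],[0,0,0,-0.002,0,0.08,-1]]' 30
python3 -c "
from h import *
go(608.4,205.7,200)"
```

```text
t: 16.65
tool_pos: [373.0, -308.1, 61.2]
tool_rot: [0.606, 0.796, -0.0, 0.001]
force: [-0.7, -0.5, 7.2]
gripper_width: 44.0
finger_force: 31.8
shift m [ 0.4323  0.3639 -0.1392] t 16.65 pos [ 373.  -308.1   61.2] yaw y 15.46 j6 0.61 w 44.0 F [-0.7 -0.5  7.2]
```

```bash
python3 -m creep '[[0,0,0,0,0,-0.05,-1],[0,0,0,0,0,-0.1,-1],[0,0,0,0,0,-0.15,-1],[0,0,0,0.43,0.3635,-0.15,-1],[0,0,0,0.43,0.3635,-0.15,-1],[0,0,0,0.43,0.3635,-0.15,-1],[0,0,0,0.43,0.3635,-0.15,-1],[0,0,0,0.43,0.3635,-0.15,-1],[0,0,0,0.43,0.3635,-0.15,-1],[0,0,0,0.43,0.3635,-0.15,-1],[0,0,0,0.43,0.3635,-0.15,-1],[0,0,0,0.43,0.3635,-0.15,-1],[0,0,0,0.43,0.3635,-0.15,-1],[0,0,0,0.43,0.3635,-0.15,-1],[0,0,0,0.43,0.3635,-0.15,-1],[0,0,0,0.43,0.3635,-0.15,-1],[0,0,0,0.43,0.3635,-0.09,-1],[0,0,0,0.43,0.3635,-0.03,-1],[0,0,0,0.43,0.3635,-0.03,-1],[0,0,0,0.43,0.3635,-0.03,-1]]' 30
python3 -c "
from h import *
go(608.9,203.8,72.4)"
```

```text
t: 18.65
tool_pos: [604.4, 201.1, 86.4]
tool_rot: [0.606, 0.795, -0.004, -0.002]
force: [-1.5, -0.0, -0.7]
gripper_width: 44.3
finger_force: 31.5
shift m [0.0014 0.0052 0.0139] t 18.65 pos [604.4 201.1  86.4] yaw y 15.38 j6 1.62 w 44.3 F [-1.5 -0.  -0.7]
```

```bash
python3 -m creep '[[0,0,0,0,0,0,-1],[0,0,0,0,0,0,-1],[0,0,0,0,0,0,-1],[0,0,0,0,0,0,-1]]' 30
python3 -c "
from h import *
go(608.9,203.8,72.4)"
```

```text
t: 19.05
tool_pos: [609.2, 204.1, 92.0]
tool_rot: [0.606, 0.796, 0.001, 0.001]
force: [-0.2, 0.8, -1.2]
gripper_width: 43.7
finger_force: 31.5
shift m [-0.0002 -0.0005  0.0196] t 19.05 pos [609.2 204.1  92. ] yaw y 15.46 j6 1.62 w 43.7 F [-0.2  0.8 -1.2]
```

```bash
python3 -m creep '[[0,0,0,0,-0.0005,0.01,-1],[0,0,0,0,-0.0005,0.0195,-1],[0,0,0,0,-0.0005,0.0195,-1],[0,0,0,0,-0.0005,0.0195,-1],[0,0,0,0,-0.0005,0.0195,-1],[0,0,0,0,-0.0005,0.0195,1],[0,0,0,0,-0.0005,0.0195,1],[0,0,0,0,-0.0005,0.0195,1],[0,0,0,0,-0.0005,0.0195,1],[0,0,0,0,-0.0005,0.0195,1],[0,0,0,0,-0.0005,0.0195,1],[0,0,0,0,-0.0005,-0.03,1],[0,0,0,0,-0.0005,-0.08,1],[0,0,0,0,-0.0005,-0.13,1],[0,0,0,0,-0.0005,-0.13,1],[0,0,0,0,-0.0005,-0.13,1],[0,0,0,0,-0.0005,-0.13,1],[0,0,0,0,-0.0005,-0.13,1]]' 25
python3 -c "
from h import *
go(461.3,-114.3,200)"
```

```text
t: 20.85
tool_pos: [606.6, 203.4, 218.2]
tool_rot: [0.605, 0.796, -0.001, -0.001]
force: [-0.1, 0.2, -0.2]
gripper_width: 85.1
finger_force: 0.0
shift m [-0.2674 -0.2247  0.019 ] t 20.85 pos [606.6 203.4 218.2] yaw y 15.47 j6 1.62 w 85.1 F [-0.1  0.2 -0.2]
```

```bash
python3 -m creep '[[0,0,0,-0.267,-0.226,0,1],[0,0,0,-0.267,-0.226,0,1],[0,0,0,-0.267,-0.226,0,1],[0,0,0,-0.267,-0.226,0,1],[0,0,0,-0.267,-0.226,0,1],[0,0,0,-0.267,-0.226,0,1],[0,0,0,-0.267,-0.226,0,1],[0,0,0,-0.267,-0.226,0,1],[0,0,0,-0.267,-0.226,0,1],[0,0,0,-0.267,-0.226,0.04,1],[0,0,0,-0.267,-0.226,0.04,1],[0,0,0,-0.267,-0.226,0.04,1],[0,0,0,-0.267,-0.226,0.04,1],[0,0,0,-0.267,-0.226,0.04,1]]' 60
python3 -c "
from h import *
go(461.3,-114.3,116);snap('top','t3'); snap('scene','s4')
a=cv2.imread('pics/t3.png')[160:260,180:330];b=cv2.imread('pics/s4.png')[150:300,230:400]
cv2.imwrite('pics/c6.png',np.hstack([cv2.copyMakeBorder(cv2.resize(a,(450,300)),0,0,0,0,0),cv2.resize(b,(340,300))]))"
```

```text
t: 22.25
tool_pos: [462.3, -113.5, 181.6]
tool_rot: [0.605, 0.796, 0.0, 0.001]
force: [-0.4, -0.6, 0.3]
gripper_width: 85.5
finger_force: 0.0
shift m [-0.0005 -0.0013  0.0656] t 22.25 pos [ 462.3 -113.5  181.6] yaw y 15.53 j6 1.06 w 85.5 F [-0.4 -0.6  0.3]
```

View pics/c6.png

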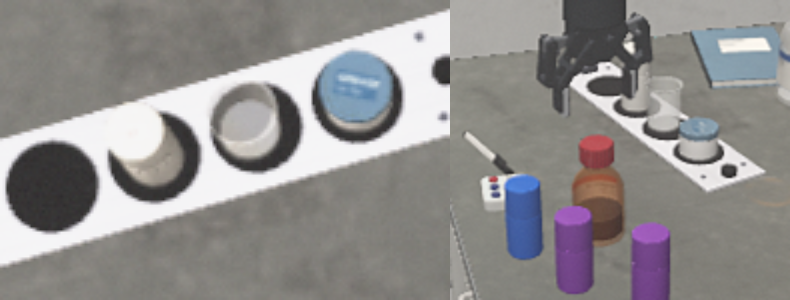

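White stands upright on pad_2; the gripper is above the amber bottle's cap (crop (597,150)). I'll grip it by the cap.

```bash
python3 -m creep '[[0,0,0,-0.0005,-0.001,0.04,1],[0,0,0,-0.0005,-0.001,0.0675,1],[0,0,0,-0.0005,-0.001,0.0675,1],[0,0,0,-0.0005,-0.001,0.0675,1],[0,0,0,-0.0005,-0.001,0.0675,-1],[0,0,0,-0.0005,-0.001,0.0675,-1],[0,0,0,-0.0005,-0.001,0.0675,-1],[0,0,0,-0.0005,-0.001,0.0675,-1],[0,0,0,-0.0005,-0.001,0.0675,-1],[0,0,0,-0.0005,-0.001,0.0675,-1],[0,0,0,-0.0005,-0.001,0.0675,-1],[0,0,0,-0.0005,-0.001,0.0675,-1],[0,0,0,-0.0005,-0.001,0.0675,-1],[0,0,0,-0.0005,-0.001,0.0675,-1],[0,0,0,-0.0005,-0.001,0.0675,-1]]' 60
python3 -c "
from h import *
go(586.1,287.5,200)"
```

```text
t: 23.85
tool_pos: [462.1, -114.9, 114.5]
tool_rot: [0.605, 0.796, 0.001, 0.002]
force: [-0.6, 1.3, 7.7]
gripper_width: 41.1
finger_force: 61.1
shift m [ 0.3545  0.2272 -0.0852] t 23.85 pos [ 462.1 -114.9  114.5] yaw y 15.48 j6 1.06 w 41.1 F [-0.6  1.3  7.7]
```

```bash
python3 -m creep '[[0,0,0,0,0,-0.04,-1],[0,0,0,0,0,-0.08,-1],[0,0,0,0,0,-0.12,-1],[0,0,0,0,0,-0.16,-1],[0,0,0,0,0,-0.16,-1],[0,0,0,0.354,0.227,-0.16,-1],[0,0,0,0.354,0.227,-0.16,-1],[0,0,0,0.354,0.227,-0.16,-1],[0,0,0,0.354,0.227,-0.16,-1],[0,0,0,0.354,0.227,-0.16,-1],[0,0,0,0.354,0.227,-0.16,-1],[0,0,0,0.354,0.227,-0.16,-1],[0,0,0,0.354,0.227,-0.16,-1],[0,0,0,0.354,0.227,-0.16,-1],[0,0,0,0.354,0.227,-0.16,-1],[0,0,0,0.354,0.227,-0.1,-1],[0,0,0,0.354,0.227,-0.04,-1],[0,0,0,0.354,0.227,-0.04,-1],[0,0,0,0.354,0.227,-0.04,-1],[0,0,0,0.354,0.227,-0.04,-1]]' 60
python3 -m creep '[[0,0,0,0,0,0,-1],[0,0,0,0,0,0,-1],[0,0,0,0,0,0,-1]]' 60
python3 -c "
from h import *
go(586.1,287.5,125.5);snap('scene','s5')
b=cv2.imread('pics/s5.png')[130:260,260:420]
cv2.imwrite('pics/c7.png',cv2.resize(b,None,fx=4,fy=4,interpolation=cv2.INTER_CUBIC))"
```

```text
t: 25.85
tool_pos: [584.3, 286.4, 152.7]
tool_rot: [0.606, 0.796, -0.001, -0.0]
force: [-0.0, 0.5, -3.1]
gripper_width: 40.8
finger_force: 62.6
t: 26.15
tool_pos: [585.6, 287.5, 154.5]
tool_rot: [0.606, 0.796, 0.001, 0.001]
force: [0.6, 0.9, -4.3]
gripper_width: 41.0
finger_force: 62.6
shift m [-0.0001  0.0004  0.029 ] t 26.15 pos [585.6 287.5 154.5] yaw y 15.46 j6 1.76 w 41.0 F [ 0.6  0.9 -4.3]
```

View pics/c7.png

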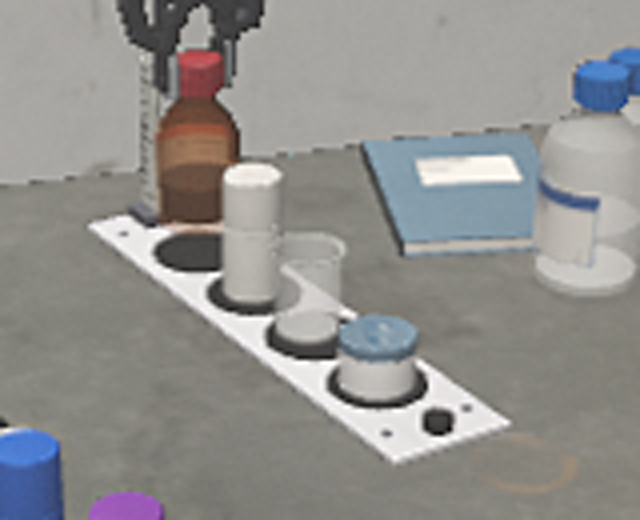

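The amber bottle hangs upright above pad_1 (crop (198,215)), with the others standing on their pads. Lowering and releasing.

```bash
python3 -m creep '[[0,0,0,0,0.0005,0.015,-1],[0,0,0,0,0.0005,0.022,-1],[0,0,0,0,0.0005,0.026,-1],[0,0,0,0,0.0005,0.029,-1],[0,0,0,0,0.0005,0.029,-1],[0,0,0,0,0.0005,0.029,-1]]' 60
python3 -m creep '[[0,0,0,0,0,0,1],[0,0,0,0,0,0,1],[0,0,0,0,0,0,1],[0,0,0,0,0,0,1],[0,0,0,0,0,0,1],[0,0,0,0,0,0,1],[0,0,0,0,0,-0.04,1],[0,0,0,0,0,-0.08,1],[0,0,0,0,0,-0.12,1],[0,0,0,-0.3,-0.2,-0.12,1],[0,0,0,-0.3,-0.2,-0.12,1],[0,0,0,-0.3,-0.2,-0.12,1],[0,0,0,-0.3,-0.2,-0.12,1],[0,0,0,-0.3,-0.2,-0.12,1],[0,0,0,-0.3,-0.2,-0.12,1],[0,0,0,-0.3,-0.2,-0.12,1],[0,0,0,-0.3,-0.2,-0.12,1],[0,0,0,-0.3,-0.2,-0.12,1],[0,0,0,-0.3,-0.2,-0.12,1],[0,0,0,-0.3,-0.2,-0.12,1]]' 30
python3 - <<'E'
from h import *
snap('top','t4');snap('scene','s6');go(631,124,100)
pads=[(586.1,287.5),(608.4,205.7),(631.1,123.9),(653.9,42)]
spec=[[(0,34),(136,22)],[(0,23),(100,23)],[(0,26),(70,27.5)],[(0,28.5),(41,28.5)]]
out=[]
for f,(x0,y0,w,h,k) in {'t4':(175,165,160,80,5),'s6':(270,150,110,100,5)}.items():
    im=np.load(f+'.npz')['im'][y0:y0+h,x0:x0+w,::-1]
    big=cv2.resize(im,None,fx=k,fy=k,interpolation=cv2.INTER_CUBIC)
    for c,s in zip(pads,spec):
        for z,r,col in [(11,38,(0,255,0)),(11+s[0][0],s[0][1],(255,255,0)),(11+s[1][0],s[1][1],(0,255,255))]:
            pts=np.array([(proj(f,[c[0]+r*np.cos(a),c[1]+r*np.sin(a),z])-[x0,y0]+.5)*k for a in np.linspace(0,6.29,60)])
            cv2.polylines(big,[pts.round().astype(int)],True,col,1)
    cv2.imwrite(f'pics/o_{f}.png',big)
E
```

```text
t: 26.8
tool_pos: [585.4, 286.6, 126.2]
tool_rot: [0.606, 0.796, 0.0, 0.001]
force: [-4.7, -5.0, 15.0]
gripper_width: 41.1
finger_force: 62.2
t: 28.8
tool_pos: [473.0, -53.9, 243.7]
tool_rot: [0.605, 0.796, 0.0, -0.0]
force: [-0.4, 0.2, 0.2]
gripper_width: 85.5
finger_force: 0.0
shift m [0.1288 0.2002 0.1437] t 28.9 pos [472.9 -53.9 243.6] yaw y 15.6 j6 1.18 w 85.4 F [-1.4 -0.1  0.2]
```

View pics/o_t4.png

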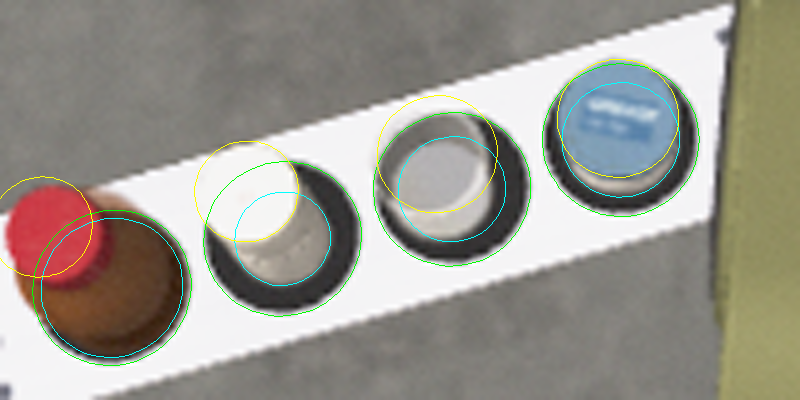

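View pics/o_s6.png

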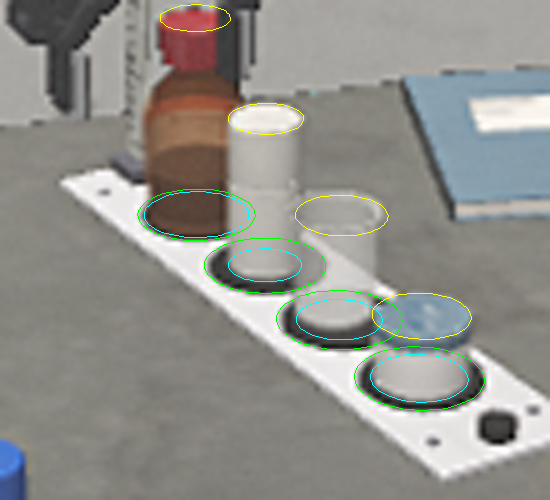

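All four stand upright on the right pads. The cap of the amber bottle looks slightly off its prediction (top crop (53,235) against (42,227)) and the beaker is off too, so I'll measure both numerically.

Run:
```python
from h import *
from scipy.optimize import least_squares
def redtop(f,x0,x1,y0,y1,thr):
    im=np.load(f+'.npz')['im'].astype(int); R,G,B=im[...,0],im[...,1],im[...,2]
    m=((R>thr)&(R-G>70)).astype('uint8'); k=np.zeros_like(m); k[y0:y1,x0:x1]=1; m*=k
    ys,xs=np.nonzero(m); v=R[m>0]; print(f,len(xs),xs.min(),xs.max(),ys.min(),ys.max(),np.percentile(v,[5,25,50,75,95]));return m
m=redtop('t4',174,205,190,230,170); c=max(cv2.findContours(m,0,2)[0],key=cv2.contourArea); e=cv2.fitEllipse(c); print(e)
m0=redtop('top0',355,385,250,280,170); c0=max(cv2.findContours(m0,0,2)[0],key=cv2.contourArea); e0=cv2.fitEllipse(c0); print(e0, ray('top0',e0[0],136).round(1))
u=np.array(e[0]); print('cap at',ray('t4',u,147).round(1),'pred px',proj('t4',[586.1,287.5,147]).round(1))
# whole-cap extents in scene
for f,b in(('s6',(295,325,145,168)),('scene0',(285,320,210,245))):
    m=redtop(f,*b,90); ys,xs=np.nonzero(m); print('scene cap x centre',xs.mean().round(2),'top row',ys.min())
for z in(147,121): print('scene pred',proj('s6',[586.1,287.5,z]).round(1))
for z in(136,110): print('scene0 pred',proj('scene0',[461.3,-114.3,z]).round(1))
# dark-glass foot / pad and enlarged crops
A=cv2.resize(cv2.imread('pics/t4.png')[185:245,172:232],(480,480),interpolation=cv2.INTER_CUBIC)
S=cv2.resize(cv2.imread('pics/s6.png')[146:206,290:330],(320,480),interpolation=cv2.INTER_CUBIC)
cv2.imwrite('pics/z1.png',np.hstack([A,S]))
```

```text
t4 278 176 194 202 220 [186.   202.   204.   205.75 208.  ]
((185.00146484375, 211.42469787597656), (17.575422286987305, 18.54291343688965), 39.260337829589844)
top0 290 362 380 255 273 [185. 201. 203. 205. 206.]
((371.1643981933594, 264.3504333496094), (18.299850463867188, 18.721027374267578), 84.16320037841797) [ 460.8 -114.4  136. ]
cap at [582.4 282.4 147. ] pred px [182.6 209.8]
s6 72 302 312 152 163 [130.1 135.  177.  188.  194. ]
scene cap x centre 307.54 top row 152
scene0 174 295 311 218 239 [130.65 138.   181.   191.   195.  ]
scene cap x centre 302.3 top row 218
scene pred [308.5 153. ]
scene pred [308.5 160.8]
scene0 pred [302.5 220.8]
scene0 pred [302.7 229.9]
```

View pics/z1.png

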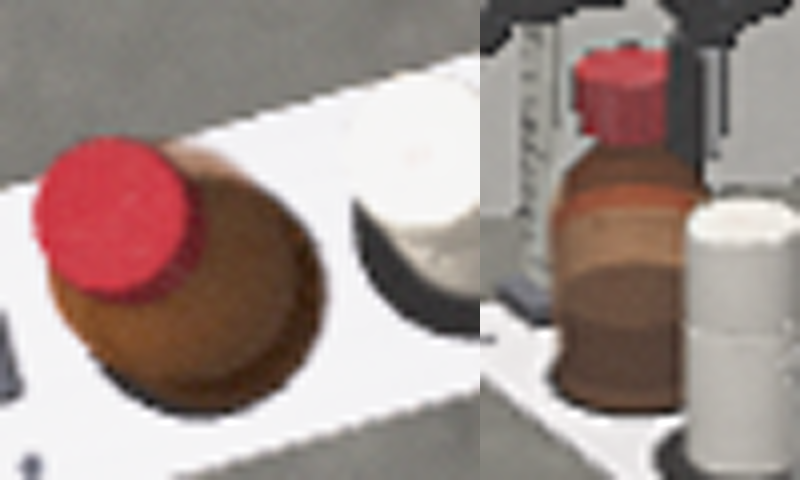

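Relative to pad_1 the amber bottle's cap is about 4 mm along the row and 5 mm across, probably nudged as I left sideways. No dark sliver shows on its right side. I'll regrip it, re-centre it, and this time rise straight up before leaving.

```bash
python3 -m creep '[[0,0,0,0.295,0.195,0,1],[0,0,0,0.295,0.195,0,1],[0,0,0,0.295,0.195,0,1],[0,0,0,0.295,0.195,0,1],[0,0,0,0.295,0.195,0,1],[0,0,0,0.295,0.195,0,1],[0,0,0,0.295,0.195,0,1],[0,0,0,0.295,0.195,0,1],[0,0,0,0.295,0.195,0,1],[0,0,0,0.295,0.195,0,1],[0,0,0,0.295,0.195,0,1],[0,0,0,0.295,0.195,0,1],[0,0,0,0.295,0.195,0.05,1],[0,0,0,0.295,0.195,0.05,1],[0,0,0,0.295,0.195,0.05,1],[0,0,0,0.295,0.195,0.05,1],[0,0,0,0.295,0.195,0.05,1]]' 60
python3 -c "
from h import *
go(582.4,282.4,125.5)"
```

```text
t: 30.6
tool_pos: [583.0, 281.5, 196.2]
tool_rot: [0.606, 0.796, 0.002, 0.001]
force: [-0.6, 0.1, 0.3]
gripper_width: 85.6
finger_force: 0.0
shift m [ 0.0009 -0.0006  0.0707] t 30.6 pos [583.  281.5 196.2] yaw y 15.45 j6 1.75 w 85.6 F [-0.6  0.1  0.3]
```

Descend, grip, lift 5 mm.

```bash
python3 -m creep '[[0,0,0,0.001,-0.0005,0.04,1],[0,0,0,0.001,-0.0005,0.068,1],[0,0,0,0.001,-0.0005,0.068,1],[0,0,0,0.001,-0.0005,0.068,1],[0,0,0,0.001,-0.0005,0.068,-1],[0,0,0,0.001,-0.0005,0.068,-1],[0,0,0,0.001,-0.0005,0.068,-1],[0,0,0,0.001,-0.0005,0.068,-1],[0,0,0,0.001,-0.0005,0.068,-1],[0,0,0,0.001,-0.0005,0.068,-1],[0,0,0,0.001,-0.0005,0.068,-1],[0,0,0,0.001,-0.0005,0.068,-1],[0,0,0,0.001,-0.0005,0.068,-1],[0,0,0,0.001,-0.0005,0.06,-1],[0,0,0,0.001,-0.0005,0.06,-1],[0,0,0,0.001,-0.0005,0.06,-1],[0,0,0,0.001,-0.0005,0.06,-1]]' 60
python3 -c "
from h import *
go(586.1,287.5,128.5)"
```

```text
t: 32.3
tool_pos: [580.3, 281.6, 133.1]
tool_rot: [0.605, 0.796, -0.001, -0.0]
force: [-0.0, 0.2, -4.1]
gripper_width: 41.2
finger_force: 61.1
shift m [0.0041 0.0072 0.0045] t 32.3 pos [580.3 281.6 133.1] yaw y 15.47 j6 1.75 w 41.2 F [-0.   0.2 -4.1]
```

```bash
python3 -m creep '[[0,0,0,0.004,0.005,0,-1],[0,0,0,0.004,0.005,0,-1],[0,0,0,0.004,0.005,0,-1],[0,0,0,0.004,0.005,0,-1]]' 60
python3 -c "
from h import *
go(586.1,287.5,127.5)"
python3 -m creep '[[0,0,0,0,0,0.004,-1],[0,0,0,0,0,0.007,-1],[0,0,0,0,0,0.007,-1],[0,0,0,0,0,0.007,-1],[0,0,0,0,0,0.007,1],[0,0,0,0,0,0.007,1],[0,0,0,0,0,0.007,1],[0,0,0,0,0,0.007,1],[0,0,0,0,0,0.007,1],[0,0,0,0,0,0.007,1],[0,0,0,0,0,0.007,1],[0,0,0,0,0,-0.04,1],[0,0,0,0,0,-0.08,1],[0,0,0,0,0,-0.1,1],[0,0,0,0,0,-0.1,1],[0,0,0,0,0,-0.1,1],[0,0,0,0,0,-0.1,1]]' 30
python3 -m creep '[[0,0,0,-0.3,-0.2,0,1],[0,0,0,-0.3,-0.2,0,1],[0,0,0,-0.3,-0.2,0,1],[0,0,0,-0.3,-0.2,0,1],[0,0,0,-0.3,-0.2,0,1],[0,0,0,-0.3,-0.2,0,1],[0,0,0,-0.3,-0.2,0,1],[0,0,0,-0.3,-0.2,0,1],[0,0,0,-0.3,-0.2,0,1],[0,0,0,-0.3,-0.2,0,1],[0,0,0,-0.3,-0.2,0,1],[0,0,0,-0.3,-0.2,0,1]]'
python3 - <<'E'
from h import *
snap('top','t5');snap('scene','s7');go(631,124,200)
im=np.load('t5.npz')['im'].astype(int); R,G=im[...,0],im[...,1]
m=((R>170)&(R-G>70)).astype('uint8'); m[:190]=0;m[230:]=0;m[:,:174]=0;m[:,205:]=0
e=cv2.fitEllipse(max(cv2.findContours(m,0,2)[0],key=cv2.contourArea)); print(e,ray('t5',e[0],147).round(1))
# beaker: bright foot region inside black pad_3; white foot inside pad_2
g=cv2.cvtColor(im.astype('uint8'),cv2.COLOR_RGB2GRAY)
for n,c in(('pad3',(631.1,123.9)),('pad2',(608.4,205.7))):
    u=proj('t5',[*c,11]); print(n,u.round(1)); x,y=u.round().astype(int)
    print(g[y-14:y+18:2,x-18:x+20:2])
E
```

```text
t: 32.7
tool_pos: [584.5, 287.1, 133.6]
tool_rot: [0.605, 0.796, -0.0, -0.0]
force: [0.0, -0.8, -2.8]
gripper_width: 40.9
finger_force: 61.3
shift m [-0.      0.0016  0.0061] t 32.7 pos [584.5 287.1 133.6] yaw y 15.48 j6 1.76 w 40.9 F [ 0.  -0.8 -2.8]
t: 34.4
tool_pos: [583.9, 286.8, 232.2]
tool_rot: [0.605, 0.796, -0.001, -0.001]
force: [-0.6, -0.3, -0.7]
gripper_width: 84.9
finger_force: 0.0
t: 35.6
tool_pos: [472.3, -54.1, 233.5]
tool_rot: [0.605, 0.797, 0.0, -0.0]
force: [0.5, -0.8, -0.3]
gripper_width: 85.6
finger_force: 0.0
shift m [0.1291 0.2008 0.0336] t 35.7 pos [472.2 -54.3 233.6] yaw y 15.58 j6 1.18 w 85.4 F [-0.1 -0.4  0.3]
((182.88815307617188, 210.3275909423828), (17.757274627685547, 18.481731414794922), 33.741329193115234) [584.9 286.9 147. ]
pad3 [264.8 202.2]
[[244 244 245 242 236 228 180 137 129 139 174 119 163 239 244 244 244 244
  241]
 [244 245 241 225 216 120 109 115 123 132 131 172  54  73 199 245 244 244
  232]
 [244 244 232 185 107 105 108 116 128 128 134 150 143  52  48 208 244 245
  228]
 [244 239 218 110 105 104 165 171 175 174 161 140 157  53  51  77 228 
[... 1599 characters left out ...]
 241 182 158 149 144 149 138  75  52  51 218
  244]
 [244 230  51  61 175 179 168 158 151 146 156 148 148 137  67  51  53 226
  244]
 [243 236  55  49  91 200 195 156 156 153 157 155 145 127  53  54  73 243
  243]
 [235 244 123  52  52 102 179 183 166 155 150 149 142  71  54  51 175 244
  244]
 [214 244 234  49  52  52  90 153 164 151 144 132  78  53  53  75 242 244
  244]
 [216 244 243 216  54  53  55  50  70  75  66  49  50  52  53 224 244 244
  244]
 [232 244 244 243 213  55  50  52  49  52  52  53  55 105 240 244 244 244
  244]
 [244 244 243 243 243 240 174  62  55  54  52 104 192 242 244 244 244 244
  244]
 [244 244 244 244 244 244 244 243 242 239 239 244 244 244 244 244 245 243
  174]]
```

The amber bottle is now within about 1.5 mm of the pad centre and the white bottle is centred. The beaker's foot is about 4.5 mm toward pad_2, so I'll regrip it and shift it back.

```bash
python3 -m creep '[[0,0,0,0.133,0.2015,0,1],[0,0,0,0.133,0.2015,0,1],[0,0,0,0.133,0.2015,0,1],[0,0,0,0.133,0.2015,0,1],[0,0,0,0.133,0.2015,0,1],[0,0,0,0.133,0.2015,0,1],[0,0,0,0.133,0.2015,0,1],[0,0,0,0.133,0.2015,0,1],[0,0,0,0.133,0.2015,0.05,1],[0,0,0,0.133,0.2015,0.1,1],[0,0,0,0.133,0.2015,0.1,1],[0,0,0,0.133,0.2015,0.1,1],[0,0,0,0.133,0.2015,0.1,1],[0,0,0,0.133,0.2015,0.1,1]]' 25
python3 -c "
from h import *
go(631.1,128.3,43.5)"
```

```text
t: 37.1
tool_pos: [632.7, 126.7, 137.2]
tool_rot: [0.606, 0.796, 0.002, 0.002]
force: [-0.6, -0.4, 0.0]
gripper_width: 85.5
finger_force: 0.0
shift m [ 0.002  -0.0016  0.0937] t 37.1 pos [632.7 126.7 137.2] yaw y 15.45 j6 1.5 w 85.5 F [-0.6 -0.4  0. ]
```

```bash
python3 -m creep '[[0,0,0,0.001,-0.001,0.04,1],[0,0,0,0.001,-0.001,0.07,1],[0,0,0,0.001,-0.001,0.089,1],[0,0,0,0.001,-0.001,0.089,1],[0,0,0,0.001,-0.001,0.089,1],[0,0,0,0.001,-0.001,0.089,-1],[0,0,0,0.001,-0.001,0.089,-1],[0,0,0,0.001,-0.001,0.089,-1],[0,0,0,0.001,-0.001,0.089,-1],[0,0,0,0.001,-0.001,0.089,-1],[0,0,0,0.001,-0.001,0.089,-1],[0,0,0,0.001,-0.001,0.089,-1],[0,0,0,0.001,-0.001,0.089,-1],[0,0,0,0.001,-0.001,0.089,-1],[0,0,0,0.001,-0.001,0.081,-1],[0,0,0,0.001,-0.001,0.081,-1],[0,0,0,0.001,-0.001,0.081,-1]]' 25
python3 -c "
from h import *
go(632,124,43.5)"
```

```text
t: 38.8
tool_pos: [629.8, 127.3, 53.3]
tool_rot: [0.606, 0.796, 0.0, 0.0]
force: [-0.9, -0.0, -0.6]
gripper_width: 53.7
finger_force: 26.5
shift m [-0.0038  0.0013  0.0098] t 38.8 pos [629.8 127.3  53.3] yaw y 15.47 j6 1.5 w 53.7 F [-0.9 -0.  -0.6]
```

```bash
python3 -m creep '[[0,0,0,-0.0045,0.0005,0,-1],[0,0,0,-0.0045,0.0005,0,-1],[0,0,0,-0.0045,0.0005,0,-1],[0,0,0,-0.0045,0.0005,0.005,-1],[0,0,0,-0.0045,0.0005,0.0075,-1],[0,0,0,-0.0045,0.0005,0.0075,-1],[0,0,0,-0.0045,0.0005,0.0075,-1],[0,0,0,-0.0045,0.0005,0.0075,1],[0,0,0,-0.0045,0.0005,0.0075,1],[0,0,0,-0.0045,0.0005,0.0075,1],[0,0,0,-0.0045,0.0005,0.0075,1],[0,0,0,-0.0045,0.0005,0.0075,1],[0,0,0,-0.0045,0.0005,0.0075,1],[0,0,0,-0.0045,0.0005,0.0075,1]]' 25
python3 -m creep '[[0,0,0,0,0,-0.04,1],[0,0,0,0,0,-0.08,1],[0,0,0,0,0,-0.13,1],[0,0,0,0,0,-0.18,1],[0,0,0,0,0,-0.18,1],[0,0,0,0,0,-0.18,1],[0,0,0,-0.2,-0.2,-0.18,1],[0,0,0,-0.2,-0.2,-0.18,1],[0,0,0,-0.2,-0.2,-0.18,1],[0,0,0,-0.2,-0.2,-0.18,1],[0,0,0,-0.2,-0.2,-0.18,1],[0,0,0,-0.2,-0.2,-0.18,1],[0,0,0,-0.2,-0.2,-0.18,1],[0,0,0,-0.2,-0.2,-0.18,1],[0,0,0,-0.2,-0.2,-0.18,1]]'
python3 - <<'E'
from h import *
snap('top','t6');snap('scene','s8')
a=cv2.imread('pics/t6.png')[160:245,170:345];b=cv2.imread('pics/s8.png')[140:270,270:400]
cv2.imwrite('pics/fin.png',np.hstack([cv2.copyMakeBorder(cv2.resize(a,(525,255),interpolation=cv2.INTER_CUBIC),0,15,0,0,0),cv2.resize(b,(270,270),interpolation=cv2.INTER_CUBIC)]))
E
```

```text
t: 40.2
tool_pos: [631.1, 123.1, 45.3]
tool_rot: [0.605, 0.796, -0.0, -0.0]
force: [-0.2, -1.1, -0.5]
gripper_width: 85.5
finger_force: 0.0
t: 41.7
tool_pos: [491.6, -122.3, 224.3]
tool_rot: [0.605, 0.796, -0.0, -0.001]
force: [-0.6, 0.7, 0.7]
gripper_width: 85.4
finger_force: 0.0
```

View pics/fin.png

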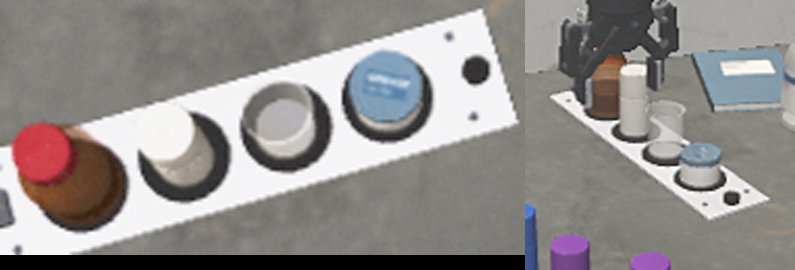

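The last picture shows amber (45,155), white (165,130), beaker (285,115) and tin (385,85) all upright and centred on their pads, with the gripper clear. Handing in.

```bash
python3 -c "
from station import env
print(env.job_done())"
```

```text
the job is handed in; nothing more can be done
None
```

The job is handed in after about 42 s of robot time: amber bottle, white bottle, beaker and tin stand upright in that order from the scale end, each centred on its pad to within a few mm by the camera and released.

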